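Stand the syrup-pump tubes in the soak caddy and open the cleaner's safety cap

ROBOT

A 6-joint arm with a two-finger parallel gripper is mounted at the origin on the work surface. World frame = base frame: x ahead of the robot, y to its left, z up, the work surface at z = 0. Lengths are in mm, angles in rad, forces in N, time in s.
With the tool pointing down it reaches from about 350 to 875 mm from the base axis. Payload 4.2 kg.
Tool frame: the origin (TCP) lies between the finger pads; the fingertips stand 17 mm ahead of it and the grasp point (between the pads) lies 2 mm behind it (nose_length is the distance from the TCP to the fingertips, in mm); z points along the fingers, y is the direction in which the jaws open and shut (so a half turn about z gives the same grasp; the last joint's range is limited). The gripper opens to 85 mm and grips with 20 to 120 N. Pads are 22 mm wide; open, the fingers measure 114 mm over their backs; the gripper's body (76 mm by 85 mm) begins 54 mm behind the grasp point. The pads swing forward as they close: fully open they stand 13 mm farther back than shut.
Start: joints at [1.536, 0.385, 0.008, 0, -1.194, -0.259], TCP at [180.962, 598.207, 248.312] pointing down, gripper open.
Joint ranges: [-3.14, 3.14], [-1.21, 2.06], [-1.07, 1.41], [-3.16, 2.05], [-2.99, -0.16], [-3.1, 3.1]. Speed limits (rad/s): [2.79, 2.79, 3.14, 3.14, 3.14, 3.14].

INTERFACE

Orientations are given as a unit quaternion [x, y, z, w].
In Python, from bench import * gives the robot as it stands.
- The arm moves only by the tool jog_arm, never from a script. Its argument "increments" is a list of rows, each a list of 4 numbers: the shift along the tool's x, y, z in m, then the turn about the tool's z in degrees. A call has 1 to 10 rows; each row is the pose to reach, as a shift and turn from the pose measured when the call began, along the tool's axes at that moment; what a row does not reach only later rows make up. A row lasts 1/8 s, in which the tool goes at most 62.5 mm and 10.7 degrees, less where a joint would pass 70% of its speed; a pose out of reach is approached as far as the arm can. A call with a gripper value outside its range is refused whole. "hand" is the gripper's target within -1 to 1 (fully open at 1, half-way at 0, shut at -1), set as the call begins (left out, the last holds). The fingers move at their own pace and stop on an object; the grip force is fixed at half the most. Time passes only in rows, so rows that repeat a pose let the fingers close. It gives the time, the measured TCP pose, the force and the opening at its end, in the units of the state.
- read_state(): the state, without advancing time (a new reading comes with each control period).
- get_image(name): name is "scene" or "top" or "wrist"; returns the picture (480x640x3 uint8, red, green, blue); there is no depth.
- calibration(name): a dict with "fx", "fy", "cx", "cy" (pixels), "position" and "rotation" of the camera in the world; the wrist camera has in their place "hand_eye" (4x4, takes a point from camera to tool coordinates, whose origin is the TCP and whose axes are the flange's). Camera axes: x right, y up, looking along -z (the intrinsics and any distortion apply to the point x, -y, -z); pixel columns grow to the right and rows downward; lengths in mm; the calibration is good to about 2 mm. A picture is of the moment at which its call begins: read the wrist's pose just before it. calibration takes no time and is no camera call.
- job_done(): hands the job in, once; it reports no verdict.
The state is a dict: "clock": time; "joints": joint angles; "joint_vel": joint speeds; "joint_efforts": joint torques, N m; "position": TCP position; "ee_rot": TCP orientation; "contact_force": force on the tool from outside, world axes, zero at the start; "wrist_torque": the same for the moment, N m; "gripper_width": finger opening in mm.
Only numpy, scipy, OpenCV 4.12 (cv2) and the standard library are available. Lean on these libraries where they do the work, as an engineer would, in place of code of your own. Each camera call takes 0.05 s, during which the arm holds its last target.

TASK

It is closing time at the shaved-ice counter and the two steel syrup-pump tubes must soak: take both out of the drain stand and drop them end-down into the two wells of the white soak caddy, one in each, fully home on their collars. Then open the cleaner bottle that is clamped to the counter: press its safety cap down, twist it counter-clockwise while pressed, lift it off and finish holding it level in the gripper about 5 cm straight above the bottle's neck, ready for pouring - do not put it down or let go. Leave the ball-topped piston in the stand, the cup stack and the mug alone.

Things in the scene. Friction and masses are not known exactly. Their poses are not given: they have to be found in the camera images.
- tube1: One of two identical steel pump tubes, 125 mm tall, upright in the stand, about 90 g. Origin: centre of its foot, z up. From the foot: shaft 14 mm diameter for 70 mm (chamfered), grey collar 30 mm diameter and 10 mm high, then a plain stem 16 mm diameter and 45 mm high to grip. In the stand and in a well it hangs by its collar, foot 15 mm above the counter.
- tube2: The other pump tube, same as tube1 (either tube may go in either well).
- piston: Bystander with the same shaft and collar, but topped by a black ball 28 mm in diameter directly on the collar (106 mm tall) instead of a stem. It stands in the third hole of the stand. Leave it there.
- stand: Fixed drain stand: an aluminium plate 60 mm (its x) by 190 mm (its y), 12 mm thick, top 85 mm above the counter, on four legs. Three through holes 22 mm in diameter in a row along its y, at -60, 0 and +60 mm. Origin: centre of its underside on the counter. The two tubes and the piston stand in the holes in any order. It may be on the left or the right.
- caddy: Fixed white soak caddy, a block 70 mm (its x) by 120 mm (its y), 85 mm high, with two round wells 22 mm in diameter and 78 mm deep. Origin: centre of its underside on the counter.
- caddy_hole0 (a point): Centre of the mouth of the well at the caddy's y = -30 mm, on its top face (z axis up). A tube that is fully home has its collar on the top face, its foot 70 mm below this point.
- caddy_hole1 (a point): The same for the well at the caddy's y = +30 mm.
- bottle: Cleaner bottle, white, fixed to the counter by a dark clamp ring. Body 97 mm in diameter (clamp plate 116 mm, with two ears to 150 mm along its y), shoulder from 110 to 145 mm height, neck 26 mm in diameter (36 mm over its flange) up to 175 mm, hidden by the cap. Origin: centre of its underside on the counter, z up along the neck's axis. It cannot turn or move.
- cap: Round grey ribbed push-and-turn cap on the bottle, 48 mm in diameter, 38 mm high (solid upper 21 mm, skirt below), about 45 g. Origin: centre of its lower rim, z up; locked, the rim is 165 mm and the top 203 mm above the counter and its x axis lies along the bottle's x. A spring holds it up in its notch with about 7 N: unpressed it neither turns nor lifts.
- cap_top (a point): Centre of the cap's top, 38 mm above its rim. Pressed down at least 4.5 mm (stop at 6.5 mm, about 10 to 12 N) the cap can be twisted counter-clockwise seen from above. After about 32 degrees it need not be pressed any more, from 42 degrees it lifts straight off, and it stops at about 85 degrees: 62 degrees is best.
- cups: Bystander: loose stack of paper cups, 81 mm wide, 126 mm high. Origin: centre of its underside.
- mug: Bystander: loose white mug, 74 mm wide, 80 mm high, with a handle. Origin: centre of its underside.

How it is judged:
By the outcome, as a careful person would: the job done as asked, in the order asked, and still so for the second after the job is handed in, while the arm keeps its last pose, push and grip.
It also fails if it takes over 69 s, if anything falls off the work surface, if the arm or the gripper's body presses on something with over 40 N, if the wrist force passes 120 N, or if a joint passes its speed limit or range.

## Working session

There is one attempt and no reset: what is moved stays moved. The work goes in short steps, Python scripts to look and compute and a tool call to move; the robot and the scene stay as the last step left them, time stands still between calls to the robot, and variables do not carry over. Pictures are saved under pics/ and viewed, and the job is handed in when it is done.

Besides the shell and the picture viewer there is one more tool, called in YAML: its name, and indented under it one key for each argument. jog_arm: Moves the arm, as the interface text tells. Its arguments: {"type":"object","properties":{"increments":{"type":"array"},"hand":{"type":"number"}},"required":["increments"]}

```bash
ls; mkdir -p pics; python3 - <<'E'
from bench import *
import cv2
s=read_state(); print(s)
for n in ["scene","top","wrist"]:
    print(n,calibration(n))
    cv2.imwrite(f"pics/{n}0.png",get_image(n)[:,:,::-1])
E
```

```text
pics
{'clock': 0.0, 'joints': array([ 1.53559346e+00,  3.85549506e-01,  6.65359911e-03, -5.10582308e-04,
       -1.19404720e+00, -2.58612557e-01]), 'joint_vel': array([-3.40723403e-04,  3.62872907e-04, -1.91745376e-04,  1.35451002e-03,
       -4.10376458e-04, -6.91614932e-05]), 'joint_efforts': array([ 2.10531198e-04, -3.92294168e+01,  1.88400006e+01,  4.18600693e+00,
       -4.65974532e-03,  3.01854861e-06]), 'position': array([180.81507151, 597.69790756, 247.23497673]), 'ee_rot': array([ 9.89214068e-01, -1.46472932e-01, -1.16153111e-04,  1.09314952e-03]), 'contact_force': array([-0.20706891,  0.3906295 ,  0.28334881]), 'wrist_torque': array([ 0.00024421, -0.0145385 ,  0.01306802]), 'gripper_width': 85.21777001472373}
scene {'fx': 529.5941547803416, 'fy': 529.5941547803416, 'cx': 326.1006584511925, 'cy': 237.1634438242943, 'position': array([1124.36310992, -329.14407675,  870.67483468]), 'rotation': array([0.29413651, 0.16323164, 0.45527152, 0.82435853])}
top {'fx': 451.25640507885004, 'fy': 451.25640507885004, 'cx': 326.3511036570088, 'cy': 240.02190866294896, 'position': array([ 519.34836656,  -27.82054293, 1076.75422847]), 'rotation': array([-0.05540177,  0.03659884,  0.7150111 , -0.6959528 ])}
wrist {'fx': 377.04202032526973, 'fy': 377.04202032526973, 'cx': 318.61243875240274, 'cy': 237.2350231652609, 'hand_eye': array([[ 5.67055968e-04,  9.65870904e-01,  2.59023309e-01,
         6.66007827e+01],
       [ 9.99999582e-01, -3.61756259e-04, -8.40255985e-04,
         2.19777970e-01],
       [-7.17875505e-04,  2.59023677e-01, -9.65870705e-01,
        -1.26093468e+02],
       [ 0.00000000e+00,  0.00000000e+00,  0.00000000e+00,
         1.00000000e+00]])}
```

View pics/scene0.png

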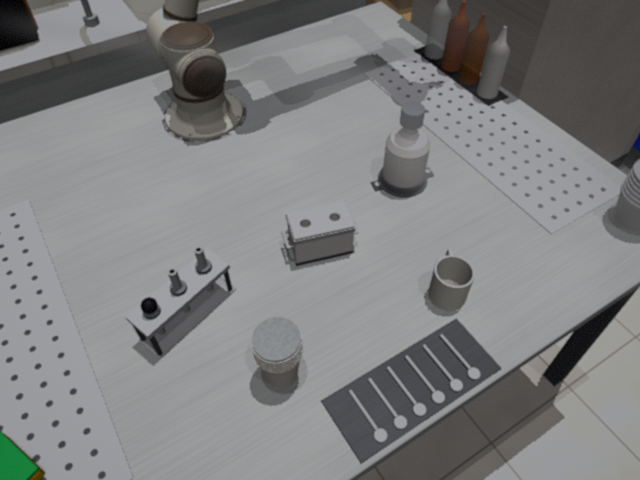

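View pics/top0.png

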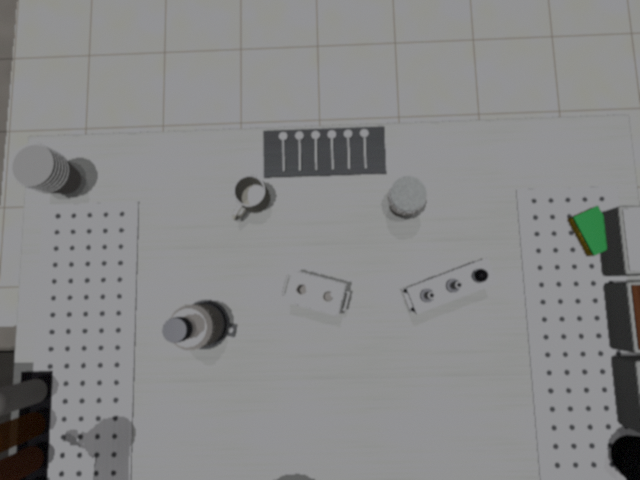

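View pics/wrist0.png

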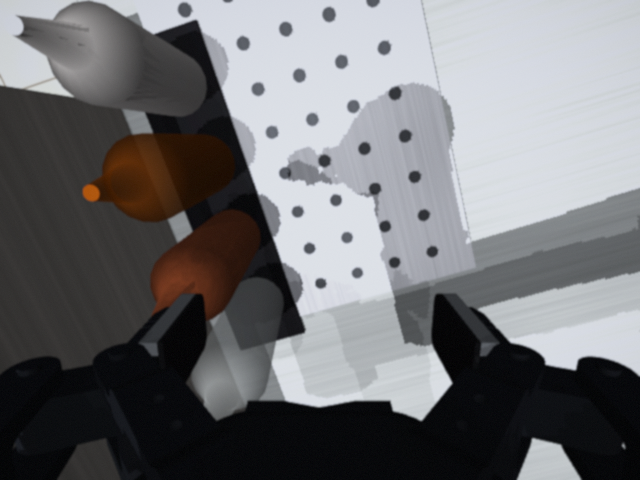

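```bash
cat > h.py <<'E'
import numpy as np, cv2
from bench import *
from scipy.spatial.transform import Rotation as R
def cam(n,st=None):
    c=calibration(n)
    if n=="wrist":
        T=np.array(c["hand_eye"]); Rt=R.from_quat(st["ee_rot"]).as_matrix()
        return c, Rt@T[:3,:3], Rt@T[:3,3]+st["position"]
    return c,R.from_quat(c["rotation"]).as_matrix(),np.array(c["position"])
def ray(n,u,v,st=None):
    c,Rm,p=cam(n,st)
    d=Rm@np.array([(u-c["cx"])/c["fx"],-(v-c["cy"])/c["fy"],-1.]); return p,d/np.linalg.norm(d)
def plane(n,u,v,z,st=None):
    p,d=ray(n,u,v,st); return p+d*(z-p[2])/d[2]
def tri(rs):
    A=np.zeros((3,3));b=np.zeros(3)
    for p,d in rs:
        M=np.eye(3)-np.outer(d,d);A+=M;b+=M@p
    x=np.linalg.solve(A,b)
    return x,[np.linalg.norm((np.eye(3)-np.outer(d,d))@(x-p)) for p,d in rs]
def proj(n,X,st=None):
    c,Rm,p=cam(n,st); q=Rm.T@(np.array(X)-p); return c["cx"]+c["fx"]*q[0]/-q[2], c["cy"]+c["fy"]*q[1]/q[2]
def crop(src,dst,x,y,w,h,k):
    im=cv2.imread(src)[y:y+h,x:x+w]; cv2.imwrite(dst,cv2.resize(im,None,fx=k,fy=k,interpolation=cv2.INTER_CUBIC))
E
python3 - <<'E'
from h import *
a=cv2.imread("pics/top0.png");b=cv2.imread("pics/scene0.png")
crop("pics/top0.png","pics/c1.png",270,240,230,90,3.4)
crop("pics/scene0.png","pics/c2.png",120,190,250,160,3.2)
crop("pics/top0.png","pics/c3.png",150,290,100,75,6)
crop("pics/scene0.png","pics/c4.png",360,90,90,110,5)
E
```

```text
(no output)
```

View pics/c1.png

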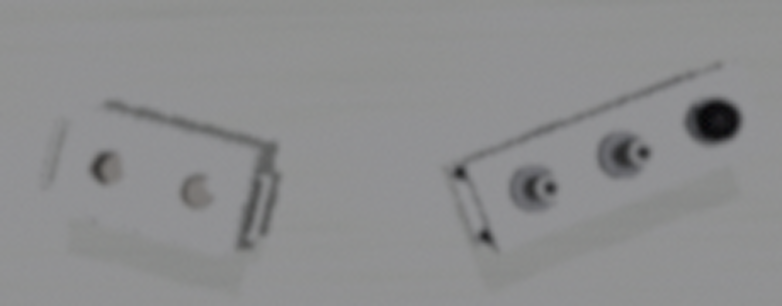

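View pics/c2.png

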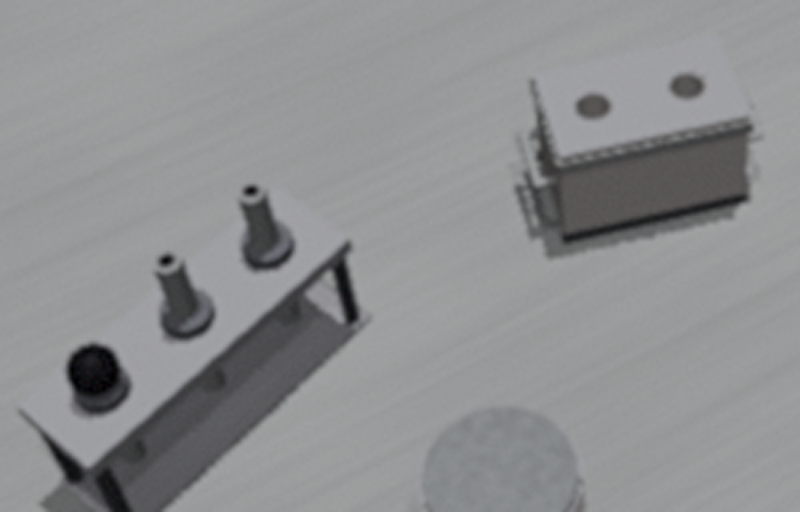

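View pics/c3.png

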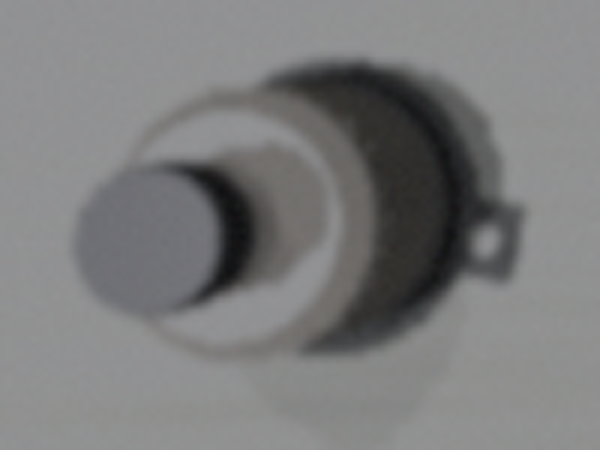

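View pics/c4.png

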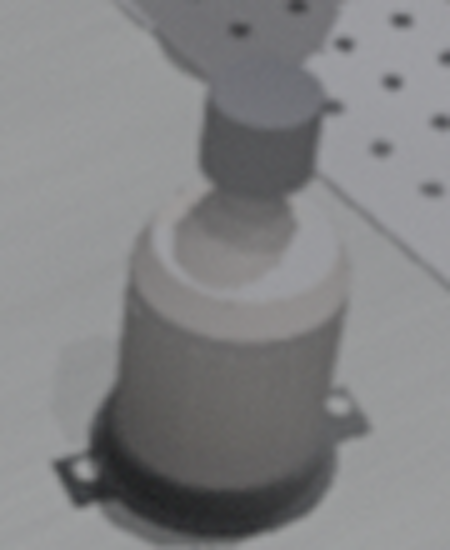

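```bash
python3 - <<'E'
from h import *
P={"tA":((431.8,295),(198.4,249.4)),"tB":((459.1,284.7),(172.5,271.2)),"wL":((301.5,289.1),(334.7,216.9)),"wR":((327.9,295.9),(305.3,222.8)),"cap":((174.7,329.7),(413.4,108.4)),"ball":((715/3.4+270,120/3.4+240),(95/3.2+120,370/3.2+190))}
for k,(a,b) in P.items():
    print(k,*[np.round(x,1) for x in tri([ray("top",*a),ray("scene",*b)])])
for n,a,z in [("tA",(528/3.4+270,188/3.4+240),95),("tB",(622/3.4+270,155/3.4+240),95)]: print(n,"collar",plane("top",*a,z))
E
```

```text
tA [ 522.9 -216.4  142.1] [0.7 0.7]
tB [ 542.5 -272.7  142. ] [1.2 1.2]
wL [543.1  54.6  83.6] [0.5 0.5]
wR [526.7  -3.1  85.4] [0.2 0.2]
cap [469.1 290.5 203.2] [0.7 0.7]
ball [ 561.8 -328.6  106.8] [0.4 0.4]
tA collar [ 522.49466271 -212.71250946   95.        ]
tB collar [ 541.68047521 -272.88376568   95.        ]
```

```bash
cat >> h.py <<'E'
def inc(X,th=None,tilt=False):
    st=read_state(); Rt=R.from_quat(st["ee_rot"]).as_matrix()
    d=Rt.T@(np.array(X)-st["position"]); y=Rt[:,1]; t=np.degrees(np.arctan2(y[1],y[0]))
    turn=0 if th is None else ((t-th+180)%360-180)
    print("clock",round(st["clock"],2),"pos",st["position"].round(1),"th",round(t,1),"zaxis",Rt[:,2].round(4),"F",st["contact_force"].round(1),"w",round(st["gripper_width"],1),"j",np.round(st["joints"],2))
    print("inc m",(d/1000).round(4),"turn",round(turn,1))
E
python3 -c "
from h import *
inc([522.9,-216,200],-160.8)"
```

```text
clock 0.15 pos [180.9 597.8 247.5] th -106.8 zaxis [-4.0e-04 -1.6e-03 -1.0e+00] F [-0.  -0.9  0.3] w 85.3 j [ 1.54  0.39  0.01 -0.   -1.19 -0.26]
inc m [0.5631 0.6798 0.0487] turn 54.0
```

jog_arm:
  increments:
    - [0.56,0.68,0.03,54]
    - [0.56,0.68,0.03,54]
    - [0.56,0.68,0.03,54]
    - [0.56,0.68,0.03,54]
    - [0.56,0.68,0.03,54]
    - [0.56,0.68,0.03,54]
    - [0.56,0.68,0.03,54]
    - [0.56,0.68,0.03,54]
    - [0.56,0.68,0.03,54]
    - [0.56,0.68,0.03,54]
  hand: 0.3

```text
clock: 1.4
position: [421.5, 19.7, 227.5]
ee_rot: [0.815, -0.579, 0.001, 0.0]
contact_force: [2.4, 0.7, 0.7]
gripper_width: 55.3
```

```bash
python3 -c "
from h import *
inc([522.9,-216,200],-160.8)"
```

```text
clock 1.4 pos [421.5  19.7 227.5] th -160.8 zaxis [ 6.0e-04 -1.2e-03 -1.0e+00] F [2.4 0.7 0.7] w 55.3 j [ 0.44  0.05 -0.49  0.   -1.03 -0.1 ]
inc m [ 0.2559 -0.0183  0.0279] turn -0.0
```

jog_arm:
  increments:
    - [0.256,-0.018,0.01,0]
    - [0.256,-0.018,0.01,0]
    - [0.256,-0.018,0.01,0]
    - [0.256,-0.018,0.01,0]
    - [0.256,-0.018,0.01,0]
    - [0.256,-0.018,0.01,0]
    - [0.256,-0.018,0.01,0]

```text
clock: 2.28
position: [522.2, -215.1, 218.0]
ee_rot: [0.815, -0.579, 0.0, 0.0]
contact_force: [0.7, -0.0, -0.0]
gripper_width: 55.5
```

```bash
python3 -c "
from h import *
inc([522.9,-216,120],-160.8)
s=read_state()
cv2.imwrite('pics/w1.png',get_image('wrist')[:,:,::-1])
for p in [[522.9,-216.4,140],[542.5,-272.7,140],[523,-214,95],[561.8,-328.6,107]]: print(np.round(proj('wrist',p,s),1))
"
```

```text
clock 2.27 pos [ 522.2 -215.1  218. ] th -160.7 zaxis [ 4.e-04 -9.e-04 -1.e+00] F [ 0.7 -0.  -0. ] w 55.5 j [-0.1   0.31 -0.19  0.   -1.07  0.44]
inc m [ 0.001  -0.0003  0.098 ] turn 0.1
[319.5 254.8]
[319.8 146.8]
[318. 238.]
[320.1  38.8]
```

View pics/w1.png

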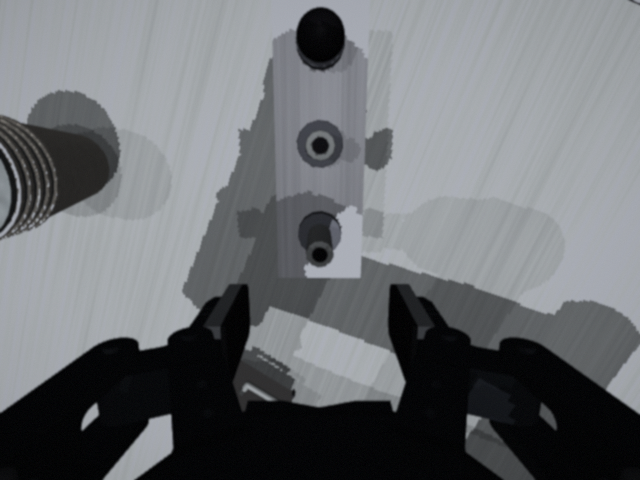

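The wrist view shows tube A's stem top at (319,254) and tube B's at (320,146), both within 1 px of prediction. The black piston is at (320,37) and the jaw line is across the row. I'll descend and grip.

jog_arm:
  increments:
    - [0.001,0,0.05,0]
    - [0.001,0,0.098,0]
    - [0.001,0,0.098,0]
    - [0.001,0,0.098,0]

```text
clock: 2.82
position: [524.2, -215.7, 122.4]
ee_rot: [0.816, -0.578, 0.002, -0.0]
contact_force: [0.7, -0.3, 0.9]
gripper_width: 55.3
```

jog_arm:
  increments:
    - [0,0,0,0]
    - [0,0,0,0]
    - [0,0,0,0]
    - [0,0,0,0]
  hand: -1

```text
clock: 3.32
position: [525.0, -215.8, 124.1]
ee_rot: [0.816, -0.578, 0.004, -0.001]
contact_force: [-0.1, 1.6, 6.9]
gripper_width: 14.6
```

jog_arm:
  increments:
    - [0,0,-0.03,0]
    - [0,0,-0.09,0]
    - [0,0,-0.09,0]
    - [0,0,-0.09,0]

```text
clock: 3.82
position: [523.8, -215.3, 213.7]
ee_rot: [0.816, -0.578, 0.003, -0.001]
contact_force: [0.7, 0.1, -1.4]
gripper_width: 14.3
```

```bash
python3 -c "
from h import *
inc([543.1,54.6,212],164.1)"
```

```text
clock 3.83 pos [ 523.8 -215.3  213.7] th -160.6 zaxis [ 0.0061 -0.002  -1.    ] F [ 0.7  0.1 -1.4] w 14.3 j [-0.1   0.31 -0.2   0.   -1.06  0.44]
inc m [-0.2482 -0.1079  0.0013] turn 35.3
```

jog_arm:
  increments:
    - [-0.248,-0.108,-0.002,35]
    - [-0.248,-0.108,-0.002,35]
    - [-0.248,-0.108,-0.002,35]
    - [-0.248,-0.108,-0.002,35]
    - [-0.248,-0.108,-0.002,35]
    - [-0.248,-0.108,-0.002,35]
    - [-0.248,-0.108,-0.002,35]
    - [-0.248,-0.108,-0.002,35]

```text
clock: 4.82
position: [542.9, 53.3, 214.6]
ee_rot: [-0.604, 0.797, -0.002, 0.001]
contact_force: [0.2, -0.0, -0.3]
gripper_width: 14.5
```

```bash
python3 -c "
from h import *
inc([543.1,54.6,124],164.1)
s=read_state()
for n in ['wrist','scene','top']: cv2.imwrite(f'pics/{n}2.png',get_image(n)[:,:,::-1])
crop('pics/scene2.png','pics/c5.png',260,130,120,110,5)
crop('pics/top2.png','pics/c6.png',260,240,120,90,5)
for p in [[543.1,54.6,85],[526.7,-3.1,85]]: print(np.round(proj('wrist',p,s),1))
"
```

```text
clock 4.83 pos [542.9  53.3 214.6] th 164.3 zaxis [ 0.0046 -0.0026 -1.    ] F [ 0.2 -0.  -0.3] w 14.5 j [ 0.4   0.28 -0.24  0.   -1.05 -0.67]
inc m [-0.0014  0.0006  0.0905] turn 0.2
[321.3 235.5]
[321.8 147.6]
```

View pics/wrist2.png

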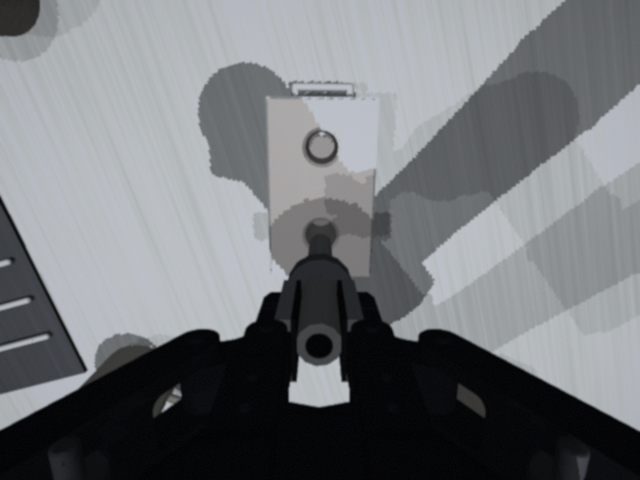

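View pics/c5.png

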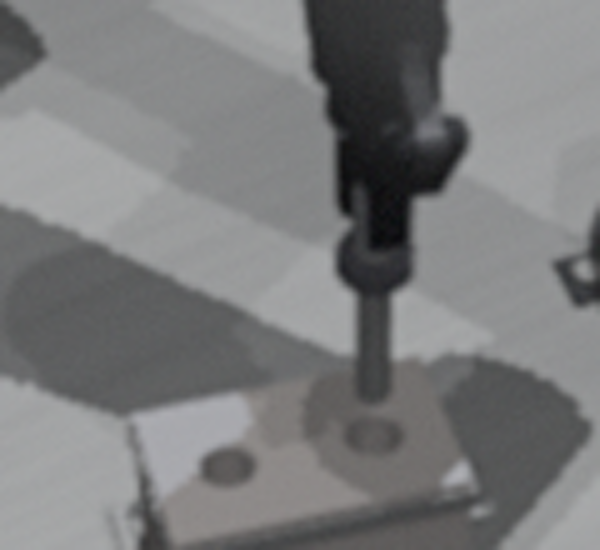

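The other well is at (321,147), as predicted, and the gripped tube hangs straight over its well in both views. Lowering.

jog_arm:
  increments:
    - [-0.0014,0,0.01,0]
    - [-0.0014,0,0.035,0]
    - [-0.0014,0,0.06,0]
    - [-0.0014,0,0.08,0]
    - [-0.0014,0,0.088,0]
    - [-0.0014,0,0.088,0]

```text
clock: 5.72
position: [543.9, 54.4, 126.6]
ee_rot: [-0.604, 0.797, -0.003, 0.001]
contact_force: [0.0, 0.2, -1.3]
gripper_width: 14.2
```

No contact, inserted freely. Go 1–2 mm lower, then release.

jog_arm:
  increments:
    - [0,0,0.002,0]
    - [0,0,0.002,0]

```text
clock: 5.98
position: [544.2, 54.5, 125.2]
ee_rot: [-0.604, 0.797, -0.003, 0.002]
contact_force: [0.8, -0.4, -0.1]
gripper_width: 14.3
```

jog_arm:
  increments:
    - [0,0,0,0]
    - [0,0,0,0]
    - [0,0,0,0]
  hand: 0.2

```text
clock: 6.35
position: [544.3, 54.6, 125.4]
ee_rot: [-0.604, 0.797, -0.003, 0.002]
contact_force: [0.3, -1.2, 0.7]
gripper_width: 51.2
```

jog_arm:
  increments:
    - [0,0,-0.06,0]
    - [0,0,-0.09,0]
    - [0,0,-0.09,0]

```text
clock: 6.72
position: [545.2, 55.2, 218.6]
ee_rot: [-0.604, 0.797, -0.004, 0.005]
contact_force: [-1.2, -0.8, -1.0]
gripper_width: 51.4
```

```bash
python3 -c "
from h import *
inc([542.5,-272.7,210],-160.8)
s=read_state()
cv2.imwrite('pics/w3.png',get_image('wrist')[:,:,::-1])
cv2.imwrite('pics/s3.png',get_image('scene')[:,:,::-1])
crop('pics/s3.png','pics/c7.png',120,170,250,160,3.2)
"
```

```text
clock 6.72 pos [545.2  55.2 218.6] th 164.3 zaxis [ 1.280e-02  1.000e-04 -9.999e-01] F [-1.2 -0.8 -1. ] w 51.4 j [ 0.4   0.27 -0.24  0.01 -1.05 -0.68]
inc m [ 0.3165 -0.086   0.0085] turn -34.9
```

View pics/c7.png

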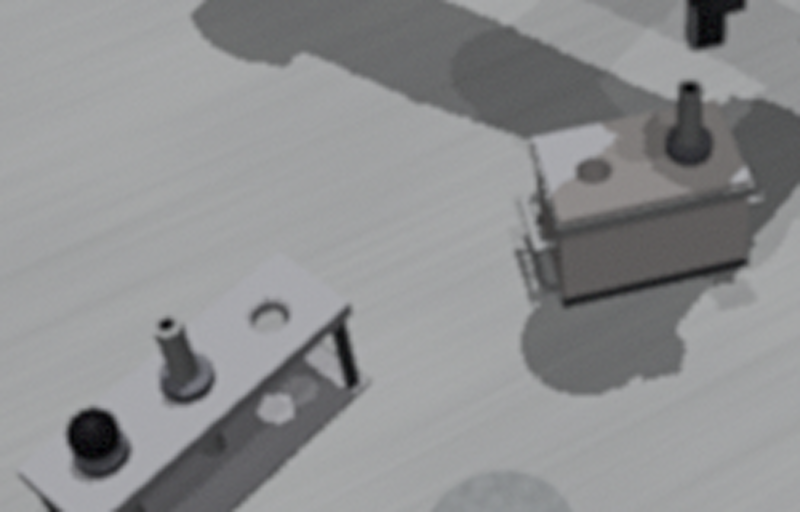

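View pics/w3.png

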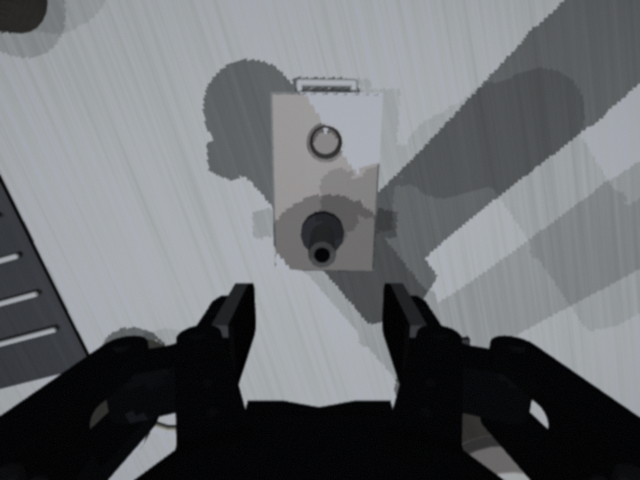

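Tube A stands home with its collar on the caddy top (crop ~(690,150)). The free well is at crop (594,170). Next is tube B.

jog_arm:
  increments:
    - [0.3165,-0.086,0.004,-35]
    - [0.3165,-0.086,0.004,-35]
    - [0.3165,-0.086,0.004,-35]
    - [0.3165,-0.086,0.004,-35]
    - [0.3165,-0.086,0.004,-35]
    - [0.3165,-0.086,0.004,-35]
    - [0.3165,-0.086,0.004,-35]
    - [0.3165,-0.086,0.004,-35]

```text
clock: 7.82
position: [539.8, -272.8, 210.3]
ee_rot: [0.815, -0.579, 0.002, -0.001]
contact_force: [0.0, 0.4, -0.3]
gripper_width: 51.5
```

```bash
python3 -c "
from h import *
inc([542.5,-272.7,122],-160.8)
s=read_state()
cv2.imwrite('pics/w4.png',get_image('wrist')[:,:,::-1])
print(np.round(proj('wrist',[542.5,-272.7,140],s),1))
"
```

```text
clock 7.83 pos [ 539.8 -272.8  210.3] th -160.7 zaxis [ 3.3e-03 -8.0e-04 -1.0e+00] F [ 0.   0.4 -0.3] w 51.5 j [-0.2   0.38 -0.1   0.   -1.09  0.54]
inc m [ 0.0007 -0.0024  0.0883] turn 0.1
[315.6 260.2]
```

View pics/w4.png

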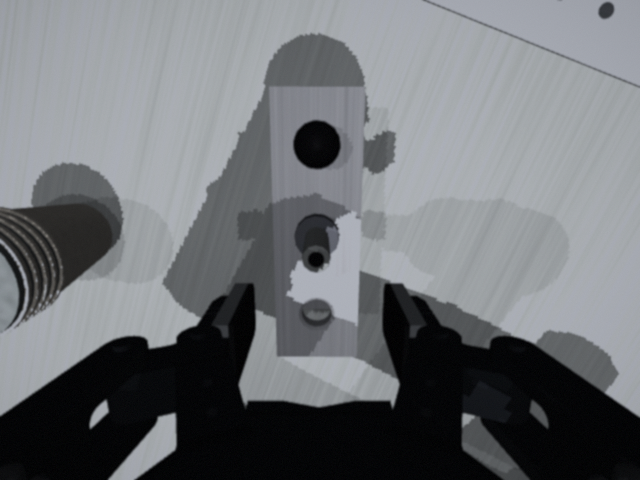

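Tube B's stem top is at (316,259), matching the prediction (315.6,260.2). Grasping.

jog_arm:
  increments:
    - [0.0007,-0.0024,0.04,0]
    - [0.0007,-0.0024,0.088,0]
    - [0.0007,-0.0024,0.088,0]
    - [0.0007,-0.0024,0.088,0]

```text
clock: 8.38
position: [544.3, -272.0, 124.6]
ee_rot: [0.816, -0.578, 0.003, -0.001]
contact_force: [0.1, -0.2, 0.2]
gripper_width: 51.3
```

jog_arm:
  increments:
    - [0,0,0,0]
    - [0,0,0,0]
    - [0,0,0,0]
    - [0,0,0,0]
  hand: -1

```text
clock: 8.88
position: [545.1, -272.3, 126.7]
ee_rot: [0.816, -0.577, 0.005, -0.001]
contact_force: [-1.4, 1.3, 6.2]
gripper_width: 14.5
```

jog_arm:
  increments:
    - [0,0,-0.03,0]
    - [0,0,-0.09,0]
    - [0,0,-0.09,0]
    - [0,0,-0.09,0]

```text
clock: 9.38
position: [543.8, -271.6, 216.5]
ee_rot: [0.816, -0.578, 0.005, -0.002]
contact_force: [0.4, 0.2, -1.8]
gripper_width: 14.5
```

```bash
python3 -c "
from h import *
inc([526.7,-3.1,215],164.1)"
```

```text
clock 9.38 pos [ 543.8 -271.6  216.5] th -160.6 zaxis [ 0.0094 -0.0026 -1.    ] F [ 0.4  0.2 -1.8] w 14.5 j [-0.2   0.37 -0.09  0.   -1.1   0.54]
inc m [-0.2589 -0.0733  0.0006] turn 35.3
```

jog_arm:
  increments:
    - [-0.259,-0.073,-0.002,35]
    - [-0.259,-0.073,-0.002,35]
    - [-0.259,-0.073,-0.002,35]
    - [-0.259,-0.073,-0.002,35]
    - [-0.259,-0.073,-0.002,35]
    - [-0.259,-0.073,-0.002,35]
    - [-0.259,-0.073,-0.002,35]
    - [-0.259,-0.073,-0.002,35]

```text
clock: 10.38
position: [526.1, -4.1, 216.9]
ee_rot: [-0.604, 0.797, -0.004, 0.002]
contact_force: [0.6, -0.8, -1.0]
gripper_width: 14.1
```

```bash
python3 -c "
from h import *
inc([526.7,-3.1,127],164.1)
cv2.imwrite('pics/s5.png',get_image('scene')[:,:,::-1])
crop('pics/s5.png','pics/c8.png',240,130,140,120,5)
"
```

```text
clock 10.38 pos [526.1  -4.1 216.9] th 164.3 zaxis [ 0.0079 -0.003  -1.    ] F [ 0.6 -0.8 -1. ] w 14.1 j [ 0.3   0.24 -0.29  0.01 -1.04 -0.58]
inc m [-0.0012  0.0005  0.0899] turn 0.2
```

View pics/c8.png

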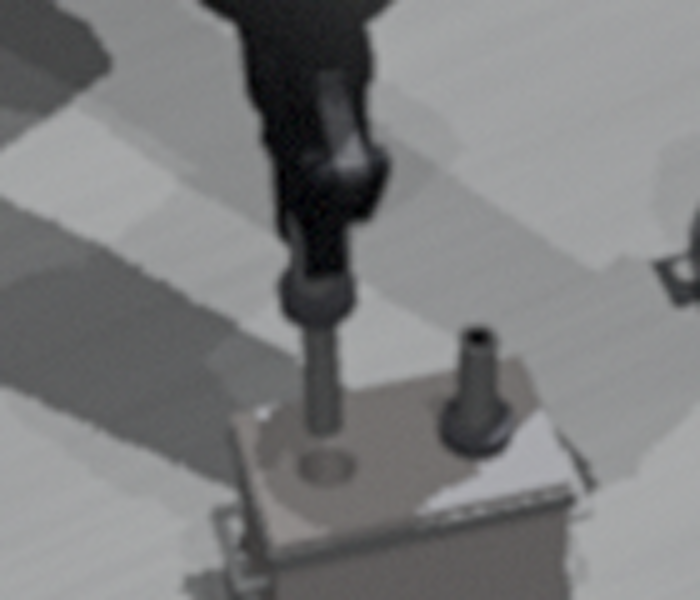

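The tube hangs straight above the free well (crop (325,465)), and tube A stays home.

jog_arm:
  increments:
    - [-0.0012,0,0.01,0]
    - [-0.0012,0,0.035,0]
    - [-0.0012,0,0.06,0]
    - [-0.0012,0,0.08,0]
    - [-0.0012,0,0.09,0]
    - [-0.0012,0,0.09,0]

```text
clock: 11.18
position: [527.5, -3.5, 127.1]
ee_rot: [-0.604, 0.797, -0.004, 0.002]
contact_force: [-0.1, 0.7, -0.4]
gripper_width: 14.2
```

jog_arm:
  increments:
    - [0,0,0,0]
    - [0,0,0,0]
    - [0,0,0,0]
  hand: 0.2

```text
clock: 11.55
position: [527.7, -3.6, 127.3]
ee_rot: [-0.604, 0.797, -0.004, 0.003]
contact_force: [0.8, 0.6, 0.0]
gripper_width: 51.2
```

jog_arm:
  increments:
    - [0,0,-0.06,0]
    - [0,0,-0.12,0]
    - [0,0,-0.17,0]
    - [0,0,-0.17,0]

```text
clock: 12.05
position: [528.1, -2.8, 302.4]
ee_rot: [-0.604, 0.797, -0.006, 0.008]
contact_force: [0.7, 0.2, -1.3]
gripper_width: 51.4
```

```bash
python3 -c "
from h import *
inc([469.1,290.5,290])
for n in ['wrist','scene','top']: cv2.imwrite(f'pics/{n}6.png',get_image(n)[:,:,::-1])
crop('pics/scene6.png','pics/c9.png',240,130,210,120,3.8)
"
```

```text
clock 12.05 pos [528.1  -2.8 302.4] th 164.3 zaxis [ 1.970e-02 -9.000e-04 -9.998e-01] F [ 0.7  0.2 -1.3] w 51.4 j [ 0.31  0.17 -0.15  0.01 -1.23 -0.58]
inc m [-0.2664  0.1362  0.011 ] turn 0
```

View pics/c9.png

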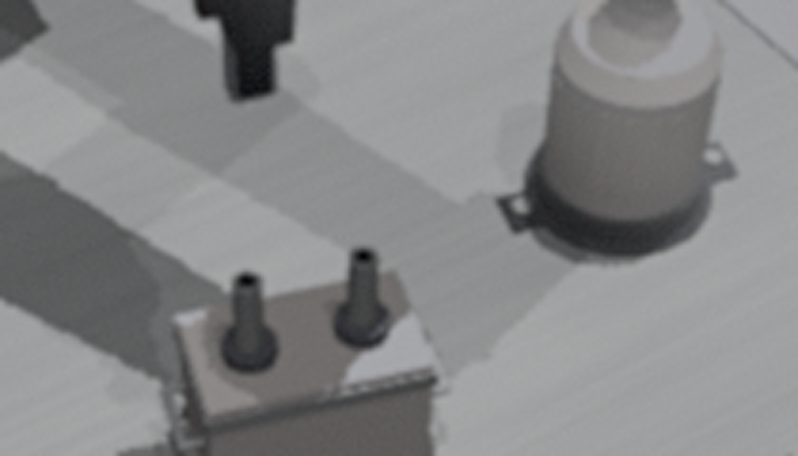

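View pics/wrist6.png

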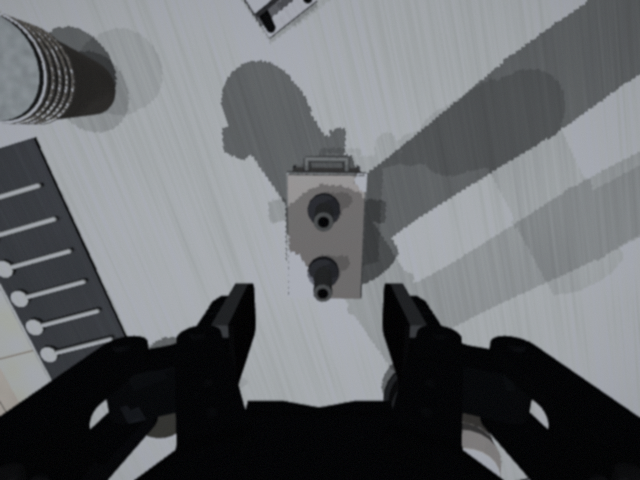

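Both tubes are home in the wells (crop collars at (250,345) and (362,322)). On to the bottle.

jog_arm:
  increments:
    - [-0.266,0.136,0.006,0]
    - [-0.266,0.136,0.006,0]
    - [-0.266,0.136,0.006,0]
    - [-0.266,0.136,0.006,0]
    - [-0.266,0.136,0.006,0]
    - [-0.266,0.136,0.006,0]
    - [-0.266,0.136,0.006,0]
    - [-0.266,0.136,0.006,0]
  hand: 0.8

```text
clock: 13.2
position: [466.6, 288.7, 288.6]
ee_rot: [-0.603, 0.797, -0.003, 0.001]
contact_force: [-0.9, -0.5, 0.1]
gripper_width: 76.7
```

```bash
python3 -c "
from h import *
inc([469.1,290.5,190])
s=read_state()
cv2.imwrite('pics/w7.png',get_image('wrist')[:,:,::-1])
print(np.round(proj('wrist',[469.1,290.5,203],s),1))
"
```

```text
clock 13.2 pos [466.6 288.7 288.6] th 164.2 zaxis [ 0.0065 -0.0037 -1.    ] F [-0.9 -0.5  0.1] w 76.7 j [ 0.85  0.23 -0.12  0.01 -1.22 -1.13]
inc m [-0.0026 -0.0012  0.0986] turn 0
[318.4 256.3]
```

View pics/w7.png

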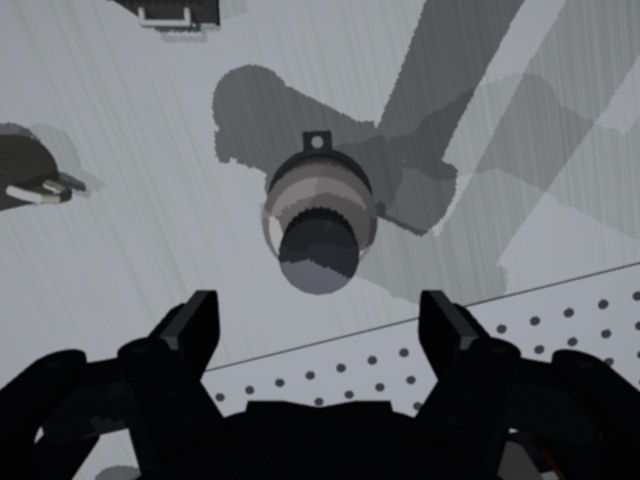

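Cap disc spans columns 279–360, centre (319.5,255), versus predicted (318.4,256.3), so about 0.5 mm apart. Descending around it.

jog_arm:
  increments:
    - [-0.0026,-0.0008,0.03,0]
    - [-0.0026,-0.0008,0.08,0]
    - [-0.0026,-0.0008,0.1,0]
    - [-0.0026,-0.0008,0.1,0]
    - [-0.0026,-0.0008,0.1,0]

```text
clock: 13.88
position: [469.8, 290.6, 190.2]
ee_rot: [-0.603, 0.798, -0.003, 0.003]
contact_force: [0.1, 0.4, 0.7]
gripper_width: 76.8
```

```bash
python3 -c "
from h import *
inc([469.1,290.5,189])
cv2.imwrite('pics/w8.png',get_image('wrist')[:,:,::-1])
"
```

```text
clock 13.88 pos [469.8 290.6 190.2] th 164.2 zaxis [ 0.0088 -0.0019 -1.    ] F [0.1 0.4 0.7] w 76.8 j [ 0.85  0.31 -0.26  0.01 -0.99 -1.13]
inc m [0.0003 0.0007 0.0012] turn 0
```

View pics/w8.png

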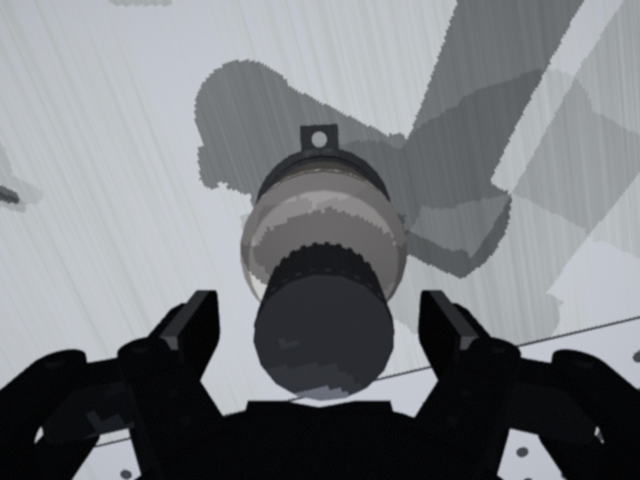

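The cap (columns 253–394) sits about 1.3 mm toward +y of the jaw centre (319.5). I'll correct for that and close.

jog_arm:
  increments:
    - [0,0.0012,0,0]
    - [0,0.0012,0,0]
    - [0,0.0012,0,0]
    - [0,0.0012,0,0]
    - [0,0.0012,0,0]
  hand: -1

```text
clock: 14.55
position: [468.8, 291.6, 192.0]
ee_rot: [-0.603, 0.797, -0.003, 0.004]
contact_force: [-2.3, -0.9, 5.4]
gripper_width: 46.5
```

```bash
python3 -c "
from h import *
inc([469.1,290.5,189])
cv2.imwrite('pics/w9.png',get_image('wrist')[:,:,::-1])
"
```

```text
clock 14.55 pos [468.8 291.6 192. ] th 164.2 zaxis [ 1.080e-02 -1.000e-04 -9.999e-01] F [-2.3 -0.9  5.4] w 46.5 j [ 0.85  0.31 -0.26  0.01 -0.99 -1.14]
inc m [ 0.001  -0.0005  0.003 ] turn 0
```

View pics/w9.png

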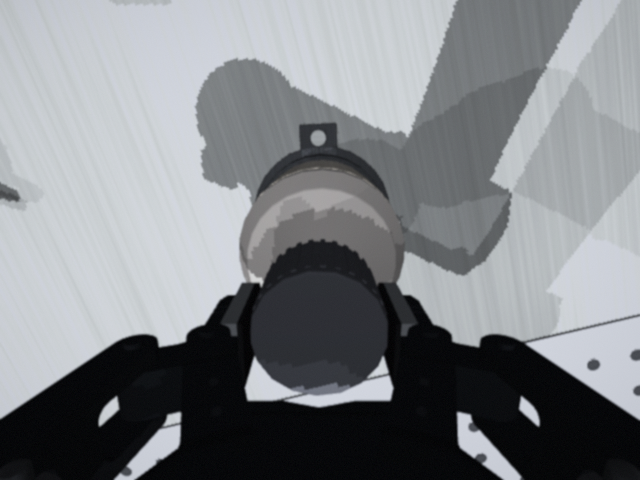

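jog_arm:
  increments:
    - [0,0,0.004,0]
    - [0,0,0.008,0]
    - [0,0,0.011,0]
    - [0,0,0.011,0]

```text
clock: 15.1
position: [469.0, 291.7, 185.5]
ee_rot: [-0.604, 0.797, -0.004, 0.005]
contact_force: [-7.7, -2.1, 19.5]
gripper_width: 46.5
```

jog_arm:
  increments:
    - [0,0.001,0.004,-9]
    - [0,0.001,0.004,-18]
    - [0,0.001,0.004,-27]
    - [0,0.001,0.004,-36]
    - [0,0.001,0.003,-45]
    - [0,0.001,0.002,-54]
    - [0,0.001,0.001,-62]
    - [0,0.001,0.0,-62]
    - [0,0.001,0.0,-62]

```text
clock: 16.23
position: [469.3, 293.1, 188.5]
ee_rot: [0.928, -0.371, 0.008, -0.005]
contact_force: [-1.0, 0.1, 9.7]
gripper_width: 46.4
```

```bash
python3 -c "
from h import *
inc([469.1,290.5,189])
cv2.imwrite('pics/w10.png',get_image('wrist')[:,:,::-1])
cv2.imwrite('pics/s10.png',get_image('scene')[:,:,::-1])
crop('pics/s10.png','pics/c10.png',360,60,100,140,4)
"
```

```text
clock 16.23 pos [469.3 293.1 188.5] th -133.6 zaxis [ 0.0176  0.0036 -0.9998] F [-1.   0.1  9.7] w 46.4 j [ 0.86  0.31 -0.27  0.01 -0.98 -0.05]
inc m [ 0.0017  0.002  -0.0005] turn 0
```

View pics/w10.png

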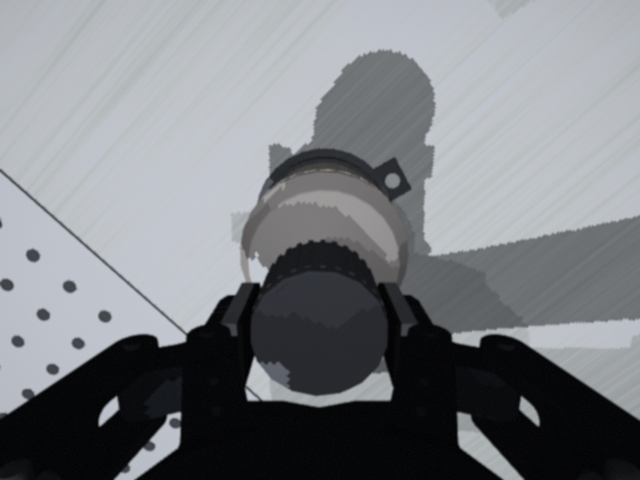

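View pics/c10.png

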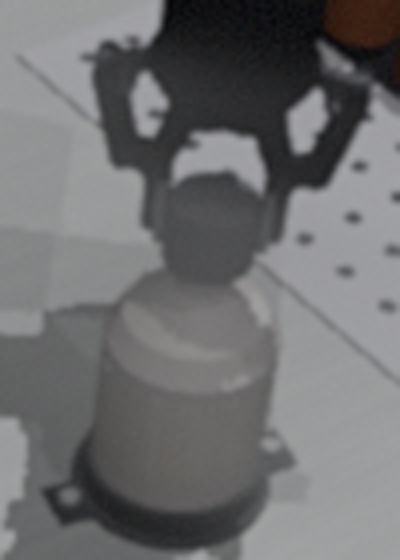

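The gripper turned 62°. Next, a small test lift.

jog_arm:
  increments:
    - [0,0,-0.006,0]
    - [0,0,-0.014,0]
    - [0,0,-0.014,0]
    - [0,0,-0.014,0]

```text
clock: 16.82
position: [468.8, 292.9, 202.0]
ee_rot: [0.928, -0.371, 0.007, -0.005]
contact_force: [-0.7, -0.0, 0.3]
gripper_width: 46.4
```

```bash
python3 -c "
from h import *
inc([469.1,290.5,250])
cv2.imwrite('pics/w11.png',get_image('wrist')[:,:,::-1])
cv2.imwrite('pics/s11.png',get_image('scene')[:,:,::-1])
crop('pics/s11.png','pics/c11.png',360,60,100,140,4)
"
```

```text
clock 16.82 pos [468.8 292.9 202. ] th -133.6 zaxis [ 0.017   0.0033 -0.9999] F [-0.7 -0.   0.3] w 46.4 j [ 0.86  0.29 -0.26  0.01 -1.01 -0.05]
inc m [ 0.0023  0.0009 -0.048 ] turn 0
```

View pics/c11.png

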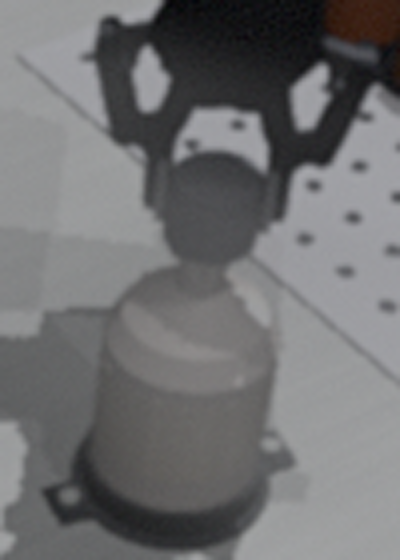

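The cap came up freely and the force dropped to about 0. Raising it to the final height, straight above.

jog_arm:
  increments:
    - [0,0,-0.02,0]
    - [0,-0.0006,-0.04,0]
    - [0,-0.001,-0.048,0]
    - [0,-0.001,-0.048,0]
    - [0,-0.001,-0.048,0]
    - [0,-0.001,-0.048,0]

```text
clock: 17.68
position: [468.5, 293.2, 249.1]
ee_rot: [0.928, -0.371, 0.007, -0.004]
contact_force: [0.1, -0.4, 0.3]
gripper_width: 46.7
```

```bash
python3 -c "
from h import *
inc([469.3,293,250])
for n in ['wrist','scene','top']: cv2.imwrite(f'pics/{n}12.png',get_image(n)[:,:,::-1])
crop('pics/scene12.png','pics/c12.png',360,40,100,150,4)
crop('pics/top12.png','pics/c13.png',140,250,240,110,3.3)
"
```

```text
clock 17.68 pos [468.5 293.2 249.1] th -133.6 zaxis [ 0.0156  0.0019 -0.9999] F [ 0.1 -0.4  0.3] w 46.7 j [ 0.86  0.25 -0.18  0.01 -1.12 -0.05]
inc m [ 0.0008 -0.0004 -0.0009] turn 0
```

View pics/c12.png

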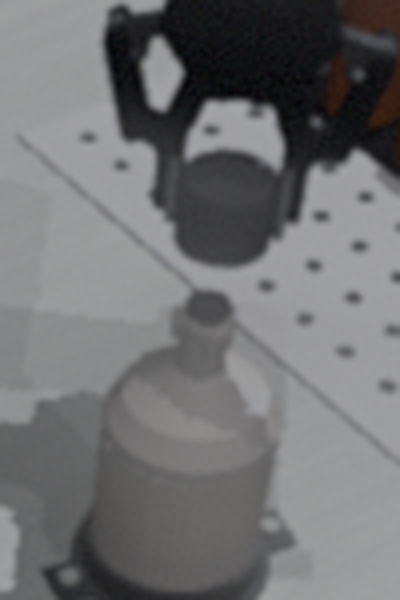

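View pics/wrist12.png

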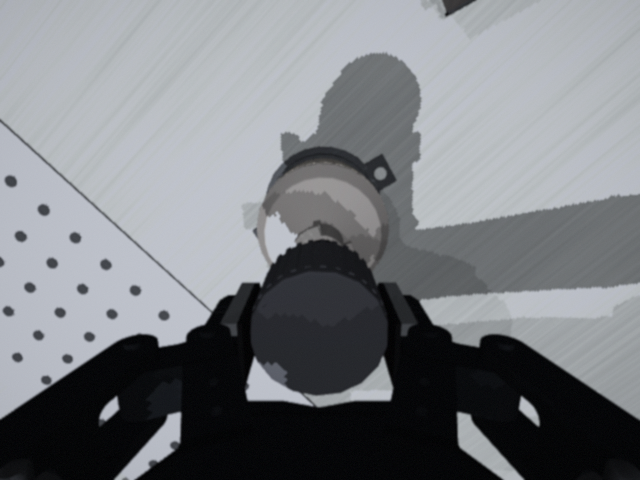

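View pics/scene12.png

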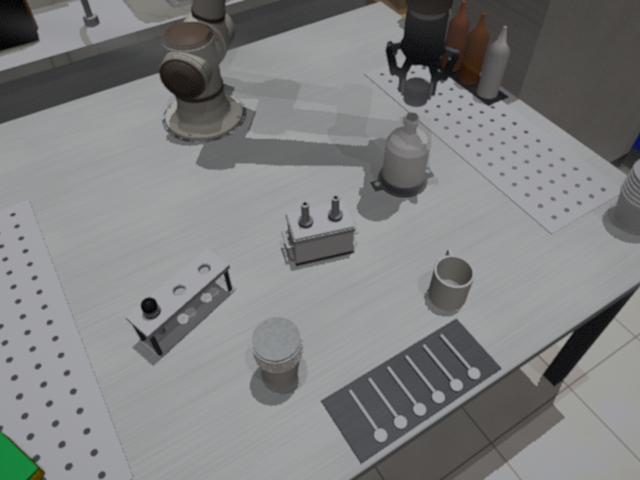

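```bash
python3 -c "
from h import *
print('neck',plane('scene',412.2,115.7,175),'captop',plane('scene',418,85,261), proj('scene',[469.1,290.5,260]),proj('scene',[469.1,290.5,175]))
s=read_state(); print('wrist cap top ctr',plane('wrist',319.5,332,s['position'][2]+11,s), s['position'])
"
```

```text
neck [459.69571665 300.09774356 175.        ] captop [472.6455999 290.6956312 261.       ] (np.float64(416.71569838230675), np.float64(84.56089059421825)) (np.float64(411.34401708927294), np.float64(119.66101477220735))
wrist cap top ctr [470.24322403 291.59539473 260.50171014] [468.64342349 293.38450626 249.50171014]
```

View pics/c13.png

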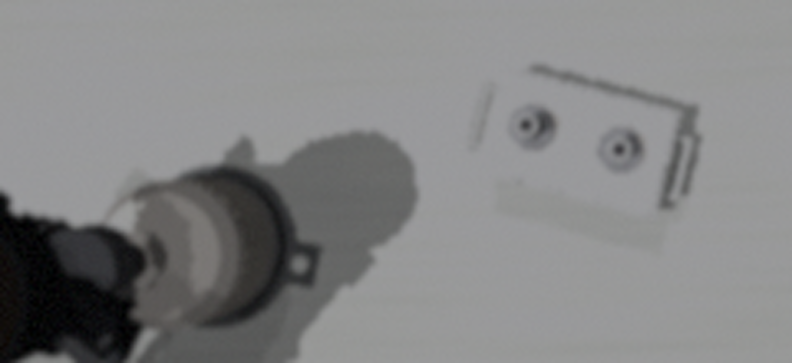

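```bash
python3 -c "
from h import *
print(tri([ray('top',155/3.3+140,255/3.3+250),ray('scene',412.2,116.2)]))
print(proj('top',[469.1,290.5,175]),proj('top',[469.1,290.5,183]))
crop('pics/top12.png','pics/c14.png',165,290,60,60,10)
crop('pics/scene12.png','pics/c15.png',390,70,60,60,10)
"
```

```text
(array([475.72075762, 276.00246199, 192.47086281]), [np.float64(6.982186938803643), np.float64(6.982186938803693)])
(np.float64(179.49125421022842), np.float64(328.5685925894654)) (np.float64(178.06362077748366), np.float64(328.833241626221))
```

View pics/c14.png

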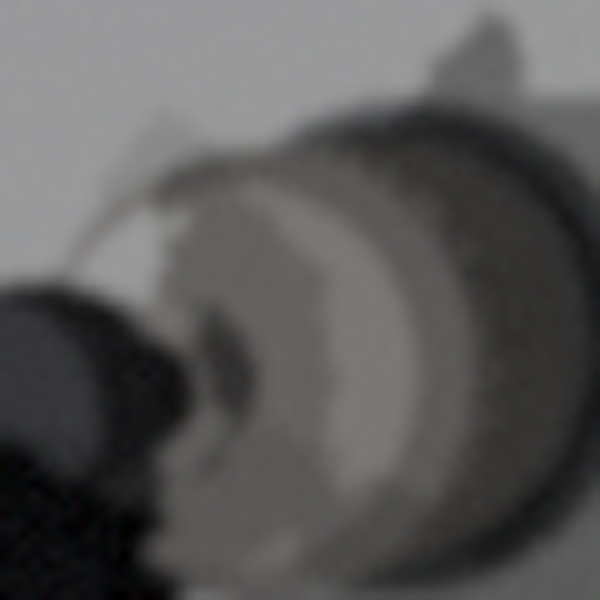

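View pics/c15.png

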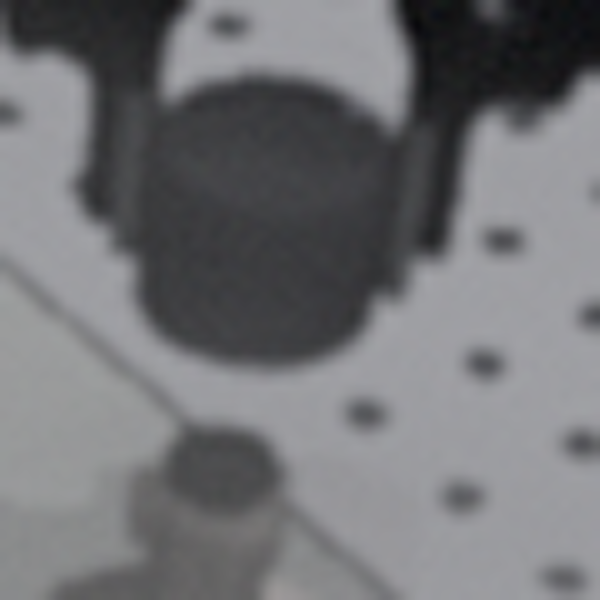

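```bash
python3 -c "
from h import *
inc([469.1,290.5,250]); print(job_done())"
```

```text
clock 17.82 pos [468.6 293.4 249.5] th -133.6 zaxis [ 0.0163  0.0024 -0.9999] F [-0.5  0.6 -0.9] w 46.6 j [ 0.86  0.25 -0.18  0.01 -1.12 -0.05]
inc m [ 0.0023  0.0018 -0.0005] turn 0
the job is handed in; nothing more can be done
None
```

I finished the whole job and handed it in at 17.8 s.

- **Tubes:** Both are in the caddy, one per well, and my last scene and top pictures show them upright with their collars on the top face. The piston, cup stack and mug look untouched in the same scene picture.
- **Cap:** I pressed it down 6.5 mm to its stop (19.5 N at the wrist), twisted it about 62° counter-clockwise, and it lifted off with no resistance. It is still in the gripper (46.6 mm opening), tilted about 1°, its rim about 48 mm above the neck's nominal top and its centre within about 2–4 mm of the bottle's axis.

**Check that disagreed:** After the lift, the dark mouth of the neck appeared about 3 pixels (roughly 6 mm) from where the 175 mm neck height puts it in the scene camera. My attempt to match it against the top camera missed by 7 mm, probably because the gripper partly hid the neck in that view. I relied on the bottle axis I measured from the cap before opening it, where three views agreed to about 1 mm.

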